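Find the loose pipe-clamp bolt and hold its cap open

ROBOT

A 6-joint arm with a two-finger parallel gripper is mounted at the origin on the work surface. World frame = base frame: x ahead of the robot, y to its left, z up, the work surface at z = 0. Lengths are in m, angles in rad, forces in N, time in s.
With the tool pointing down it reaches from about 0.275 to 0.75 m from the base axis. Payload 10.2 kg.
Tool frame: the origin (TCP) lies on the centre line of the jaws, within the pads' length; the fingertips stand 14 mm ahead of it and the grasp point (between the pads) lies 5 mm behind it; z points along the fingers, y is the direction in which the jaws open and shut (so a half turn about z gives the same grasp; the last joint's range is limited). The gripper opens to 88 mm and grips with 3 to 60 N. Pads are 18 mm wide; open, the fingers measure 123 mm over their backs; the gripper's body (75 mm by 187 mm) begins 45 mm behind the grasp point.
Start: joints at [-1.339, 0.313, 1.498, -0, 1.331, -0.223], TCP at [0.231, -0.472, 0.253] pointing down, gripper open.
Joint ranges: [-2.94, 2.94], [-0.97, 2.17], [0.19, 2.56], [-1.23, 4.37], [0.02, 3.11], [-2.88, 2.88]. Speed limits (rad/s): [2.39, 2.39, 3.01, 3.14, 3.14, 3.14].

INTERFACE

Orientations are given as a unit quaternion [x, y, z, w].
In Python, from bench import r gives the robot as it stands.
- The arm moves only by the tool carry_out, never from a script. Its argument "commands" is a list of rows, each a list of 5 numbers: the shift along the tool's x, y, z in m, then the turn about the tool's z in degrees, then the gripper's target within -1 to 1 (fully open at 1, half-way at 0, shut at -1). A call has 1 to 20 rows; each row is the pose to reach, as a shift and turn from the pose measured when the call began, along the tool's axes at that moment; what a row does not reach only later rows make up. A row lasts 1/8 s, in which the tool goes at most 62.5 mm and 10.7 degrees, less where a joint would pass 70% of its speed; a pose out of reach is approached as far as the arm can. A call with a gripper value outside its range is refused whole. The fingers move at their own pace and stop on an object; "squeeze" is the grip in N (left out, the last holds). Time passes only in rows, so rows that repeat a pose let the fingers close. It gives the time, the measured TCP pose, the force and the opening at its end, in the units of the state.
- r.sense(): the state, without advancing time (a new reading comes with each control period).
- r.capture(name): name is "side" or "top" or "wrist"; returns a dict with "pixels" (400x640x3 uint8, red, green, blue), "depth" (400x640 float32, m along the optical axis (not along the pixel's ray), 0 where there is no reading), "fx", "fy", "cx", "cy" (pixels), "T" (4x4, takes a point from camera to world coordinates); the wrist camera has in their place "mount" (4x4, takes a point from camera to tool coordinates, whose origin is the TCP and whose axes are the flange's). Camera axes: x right, y down, z forward; pixel columns grow to the right and rows downward; lengths in m; the calibration is good to about 2 mm. A picture is of the moment at which its call begins: read the wrist's pose just before it.
- r.job_done(): hands the job in, once; it reports no verdict.
The state is a dict: "time_s": time; "joints": joint angles; "qd": joint speeds; "joint_efforts": joint torques, N m; "eef_pos": TCP position; "orientation": TCP orientation; "force": force on the tool from outside, world axes, zero at the start; "ft_torque": the same for the moment, N m; "grip_width": opening from 0.0 (shut) to 1.0 (fully open).
Only numpy, scipy, OpenCV 4.12 (cv2) and the standard library are available. Lean on these libraries where they do the work, as an engineer would, in place of code of your own. Each camera call takes 0.05 s, during which the arm holds its last target. There are 200 camera calls.

TASK

Take the gap gauge from its wooden block, set its blade in the weld gap between the two pipe ends, pushed down upright until its cross rods sit on both pipes, and let go of it so that it keeps the gap. Then tap the heads of the three clamp bolts with the fingertips, one after another starting from the flanged end, to find the one that has lost its thread and gives under the tap. Lift the cap of that clamp about 45 degrees and finish while still holding it open, with the gauge left in the gap and the other things on the bench left where they lie.

Things in the scene. Friction and masses are not known exactly. Their poses are not given: they have to be found in the camera images.
- jig: fixed grey steel jig, base 150 x 410 x 30 mm, three hinged clamps 150 mm apart holding two 60.3 mm steel pipes end to end. Origin on the bench under the pipe axis at the middle clamp; y along the pipe to its flanged end, x level across it from bolt side (near the robot) to hinge side. Pipe crown 108 mm up, caps 115, flange (140 mm diameter, at y = 225 to 241 mm) 148; plain end at y = -265 mm.
- gap (a point): centre of the weld gap, on the line of the pipe crown, 108 mm above the bench, between the middle clamp and the clamp farthest from the flange (75 mm from each). Same axes as the jig. The gap is 7 mm wide along y, with bevelled edges that open it to 17 mm at the crown; it is open at least 40 mm deep and 20 mm to either side in x.
- gauge: loose gauge, 0.14 kg, upright in its block. Steel blade 24 (x) x 4 (y) mm; origin: centre of its lower edge. Two 8 mm cross rods, 48 mm long along y at x = +-15 mm, centred 20.5 mm up, stop it: seated, the origin is 20 mm below the gap point and y lies along the pipe, either way round. Black grip block 30 (x) x 16 (y) mm, 34 to 80 mm above the origin, grasped across y.
- stand: fixed wooden block 64 x 68 x 26 mm with a slot 28 (x) x 8 (y) mm; the gauge stands in it with its rods on the top face and lifts straight up. Origin on the bench under its centre, axes those of the gauge at the start; the gauge's origin is then 9.5 mm above the bench.
- bolt_1_top (a point): centre of the top of the hex head of the clamp bolt nearest the flanged end, 110 mm above the bench, 60 mm from the pipe axis. Head 24 mm across flats, 16 mm tall, two flats facing +-y of the jig; 8 mm of spring between its underside and the cap's lug (22 mm wide along y, 8 mm thick). The bolt is captive in its cap and lifts with it.
- bolt_1 (a joint): how far the clamp bolt nearest the flanged end is pressed down, m: 0 at the start, up to 0.006. A sound bolt stands solid; the one with the stripped thread (which one differs) sinks when pushed with 3 N, bottoms at 7 N and springs back.
- cap_1_hinge (a point): centre of the hinge axis of the clamp cap nearest the flanged end, 78 mm above the bench, 50 mm beyond the pipe axis on the side away from the bolts; the axis runs along y of the jig. With the cap shut the bolt's axis is 110 mm from it on the robot's side and the top of the bolt head 32 mm above it.
- cap_1 (a joint): opening of the clamp cap nearest the flanged end about its hinge, rad: 0 shut, 1.15 at its stop, the bolt side rising. A half ring 36 mm wide along the pipe, 0.5 kg with its bolt; it takes about 3 N at the bolt to lift and falls shut when let go. A sound bolt keeps its cap shut.
- bolt_2_top (a point): centre of the top of the hex head of the clamp bolt in the middle, 110 mm above the bench, 60 mm from the pipe axis. Head 24 mm across flats, 16 mm tall, two flats facing +-y of the jig; 8 mm of spring between its underside and the cap's lug (22 mm wide along y, 8 mm thick). The bolt is captive in its cap and lifts with it.
- bolt_2 (a joint): how far the clamp bolt in the middle is pressed down, m: 0 at the start, up to 0.006. A sound bolt stands solid; the one with the stripped thread (which one differs) sinks when pushed with 3 N, bottoms at 7 N and springs back.
- cap_2_hinge (a point): centre of the hinge axis of the clamp cap in the middle, 78 mm above the bench, 50 mm beyond the pipe axis on the side away from the bolts; the axis runs along y of the jig. With the cap shut the bolt's axis is 110 mm from it on the robot's side and the top of the bolt head 32 mm above it.
- cap_2 (a joint): opening of the clamp cap in the middle about its hinge, rad: 0 shut, 1.15 at its stop, the bolt side rising. A half ring 36 mm wide along the pipe, 0.5 kg with its bolt; it takes about 3 N at the bolt to lift and falls shut when let go. A sound bolt keeps its cap shut.
- bolt_3_top (a point): centre of the top of the hex head of the clamp bolt farthest from the flanged end, 110 mm above the bench, 60 mm from the pipe axis. Head 24 mm across flats, 16 mm tall, two flats facing +-y of the jig; 8 mm of spring between its underside and the cap's lug (22 mm wide along y, 8 mm thick). The bolt is captive in its cap and lifts with it.
- bolt_3 (a joint): how far the clamp bolt farthest from the flanged end is pressed down, m: 0 at the start, up to 0.006. A sound bolt stands solid; the one with the stripped thread (which one differs) sinks when pushed with 3 N, bottoms at 7 N and springs back.
- cap_3_hinge (a point): centre of the hinge axis of the clamp cap farthest from the flanged end, 78 mm above the bench, 50 mm beyond the pipe axis on the side away from the bolts; the axis runs along y of the jig. With the cap shut the bolt's axis is 110 mm from it on the robot's side and the top of the bolt head 32 mm above it.
- cap_3 (a joint): opening of the clamp cap farthest from the flanged end about its hinge, rad: 0 shut, 1.15 at its stop, the bolt side rising. A half ring 36 mm wide along the pipe, 0.5 kg with its bolt; it takes about 3 N at the bolt to lift and falls shut when let go. A sound bolt keeps its cap shut.
- wrench: steel open-ended wrench lying in front of the jig; a bystander on the bench, not to be disturbed.
- brush: hand brush with wooden handle; a bystander on the bench, not to be disturbed.
- elbow: bright pipe elbow, about 60 mm, lying; a bystander on the bench, not to be disturbed.
- tee: dark pipe tee, 92 mm long, lying; a bystander on the bench, not to be disturbed.
- can: tin can, 66 mm diameter, 85 mm high; a bystander on the bench, not to be disturbed.
- bottle: clear water bottle, 66 mm diameter, 200 mm high; a bystander on the bench, not to be disturbed.
- nipple: short pipe nipple standing on end, 48 mm diameter, 55 mm high; a bystander on the bench, not to be disturbed.
Mind the look-alikes: they are no part of the job. What is shaped like the gauge but blue or yellow is not meant.

How it is judged:
On the way, in this order (a step that is already met when the one before it is completed fails the run):
1. the gauge is seated upright in the weld gap and let go (z of gauge in the frame of gap below -0.0165 m and y of gauge in the frame of gap between -0.003 and 0.003 m and horizontal distance between gauge and gap below 0.009 m and angle between gauge's own z axis and vertical below 0.17 rad and angle between the y axis of gauge and the y axis of gap, either way round below 0.15 rad and contact force between the fingers and gauge below 0.05 N), for 0.2 s.
2. the bolt nearest the flanged end is tapped with the fingers (contact force between the fingers and bolt_1 above 2 N), for 0.02 s.
3. the bolt in the middle is tapped with the fingers (contact force between the fingers and bolt_2 above 2 N), for 0.02 s.
4. the bolt farthest from the flanged end is tapped with the fingers (contact force between the fingers and bolt_3 above 2 N), for 0.02 s.
5. the cap of the loose bolt is lifted open by the fingers (((value of joint cap_1 above 0.6 rad and contact force between the fingers and cap_1 above 0.3 N) or (value of joint cap_2 above 0.6 rad and contact force between the fingers and cap_2 above 0.3 N) or (value of joint cap_3 above 0.6 rad and contact force between the fingers and cap_3 above 0.3 N))), for 0.1 s.
At the end, for the whole second after the job is handed in: The loose bolt's clamp cap is held open by the fingers at 0.6 to 1.0 rad (34 to 57 degrees), still; the gauge stands let go in the weld gap, blade 16.5 mm or more below the crown, within 3 mm of the gap centre along the pipe, 9 mm in all, upright within 0.17 and square within 0.15 rad (all of step 1 and ((value of joint cap_1 between 0.6 and 1 rad and velocity of joint cap_1 between -0.15 and 0.15 rad/s and contact force between the fingers and cap_1 above 0.3 N) or (value of joint cap_2 between 0.6 and 1 rad and velocity of joint cap_2 between -0.15 and 0.15 rad/s and contact force between the fingers and cap_2 above 0.3 N) or (value of joint cap_3 between 0.6 and 1 rad and velocity of joint cap_3 between -0.15 and 0.15 rad/s and contact force between the fingers and cap_3 above 0.3 N)) and linear speed of gauge below 0.02 m/s); the arm keeps its last pose, push and grip.
It fails at once if one of the bystanders on the bench is pushed more than 30 mm from its place (distance of any of wrench, brush, elbow, tee, can, bottle, nipple from where it was at the start of the episode above 0.03 m).
It also fails if it takes over 72 s, if anything falls off the work surface, if the arm or the gripper's body presses on something with over 40 N, if the wrist force passes 120 N, or if a joint passes its speed limit or range.

## Working session

There is one attempt and no reset: what is moved stays moved. The work goes in short steps, Python scripts to look and compute and a tool call to move; the robot and the scene stay as the last step left them, time stands still between calls to the robot, and variables do not carry over. Pictures are saved under pics/ and viewed, about 8 in all and at most 12, crops included, and the job is handed in when it is done.

Besides the shell and the picture viewer there is one more tool, called after ">>>" as name([rows], argument=value, ...), one row to a line, values as JSON. carry_out: Moves the arm, as the interface text tells. Its arguments: {"type":"object","properties":{"commands":{"type":"array","items":{"type":"array","items":{"type":"number"}}},"squeeze":{"type":"number"}},"required":["commands"]}

```bash
mkdir -p pics; ls; cat > h.py <<'E'
import numpy as np, cv2
from bench import r
from scipy.spatial.transform import Rotation as R
def cap(n):
    s=r.sense(); c=r.capture(n)
    if "T" not in c:
        W=np.eye(4); W[:3,:3]=R.from_quat(s["orientation"]).as_matrix(); W[:3,3]=s["eef_pos"]; c["T"]=W@c["mount"]
    return c
def save(c,f): cv2.imwrite("pics/"+f,c["pixels"][:,:,::-1])
def cloud(c):
    v,u=np.mgrid[:400,:640]; d=c["depth"]
    P=np.stack([(u-c["cx"])/c["fx"]*d,(v-c["cy"])/c["fy"]*d,d],-1)
    return P@c["T"][:3,:3].T+c["T"][:3,3]
def ray(c,u,v,z):
    d=c["T"][:3,:3]@[(u-c["cx"])/c["fx"],(v-c["cy"])/c["fy"],1]; o=c["T"][:3,3]
    return o+d*(z-o[2])/d[2]
def toTool(p):
    s=r.sense(); return R.from_quat(s["orientation"]).inv().apply(np.array(p)-s["eef_pos"])
E
python3 - <<'E'
from h import *
for n in("top","side"):
    c=cap(n); save(c,n+"0.png"); print(n,c["T"].round(3).tolist(),c["fx"],c["cx"],c["cy"]); np.savez(n+"0.npz",**c)
s=r.sense(); print(s)
E
```

```text
pics
top [[-0.029, -0.989, 0.143, 0.398], [-0.999, 0.031, 0.013, -0.007], [-0.017, -0.142, -0.99, 1.265], [0.0, 0.0, 0.0, 1.0]] 380.7771459288338 320.78224659311894 203.3556454399615
side [[0.955, -0.227, 0.192, 0.288], [-0.297, -0.706, 0.642, -0.822], [-0.011, -0.67, -0.742, 1.018], [0.0, 0.0, 0.0, 1.0]] 483.3221892169719 322.929587673108 203.70170310191168
{'time_s': 0.1, 'joints': array([-1.33939223e+00,  3.13384323e-01,  1.49833891e+00, -4.20368430e-06,
        1.33099139e+00, -2.23354791e-01]), 'qd': array([ 0.00162534, -0.00045432, -0.00274936, -0.00027486,  0.00240004,
        0.00064626]), 'joint_efforts': array([ 1.91805055e-03, -4.02815616e+01, -2.52644169e+01,  6.94814371e-02,
        3.42406612e-02, -4.96299560e-05]), 'eef_pos': array([ 0.23056734, -0.47144203,  0.25223162]), 'orientation': array([ 9.74260213e-01,  2.25425650e-01, -4.29916637e-06, -5.60972817e-04]), 'force': array([0.48677764, 0.45377571, 0.09087806]), 'ft_torque': array([ 0.01835295,  0.00288995, -0.03357865]), 'grip_width': 0.9989879778661765}
```

View pics/top0.png

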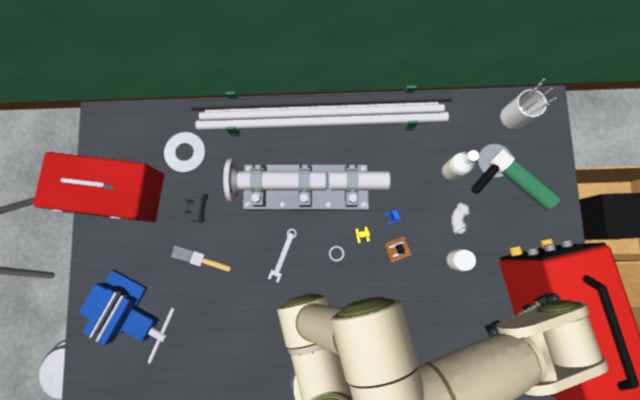

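View pics/side0.png

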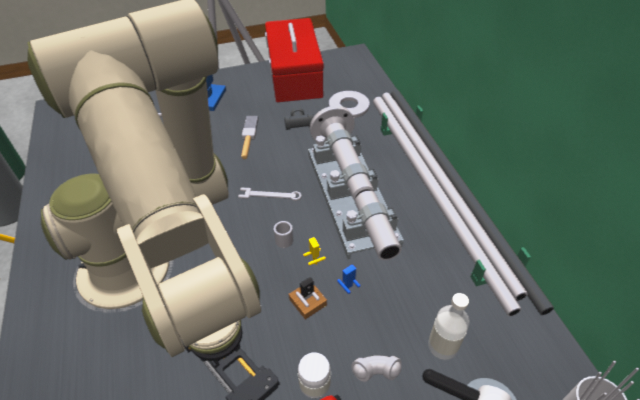

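The top view shows the black-gripped gauge in its wooden block at about (398,249). The blue one at (393,216) and the yellow one at (363,234) are look-alikes without a block. The jig's flange is at (230,180) and its gap near (327,180).

```bash
python3 - <<'E'
from h import *
T=dict(np.load("top0.npz")); S=dict(np.load("side0.npz"))
P=cloud(T)
# pipe crown: pixels rows150-210 cols 225-395 with z>0.095
for u in (270,300,312,320,324,326,328,330,340,360,380):
    col=P[160:205,u]; i=col[:,2].argmax(); print(u,160+i,col[i].round(3))
# pipe axis fit: points z in .1-.11 along columns with clean pipe
m=np.zeros((400,640),bool); m[165:200,375:392]=1; m[165:200,290:296]=1;m[165:200,272:296]=1;
m2=m&(P[...,2]>.095); Q=P[m2]; print(len(Q)); 
print(np.polyfit(Q[:,1],Q[:,0],1), Q[:,2].max())
for n,c in(("top",T),("side",S)):
    h=cv2.cvtColor(c["pixels"],cv2.COLOR_RGB2HSV)
    m=cv2.inRange(h,(5,90,50),(18,220,200))
    k,l,st,ce=cv2.connectedComponentsWithStats(m)
    for i in range(1,k):
        if st[i,4]>60: print(n,st[i],ce[i].round(1),ray(c,*ce[i],.026).round(4))
cr=T["pixels"][225:275,370:430,::-1]; a=cv2.resize(cr,None,fx=7,fy=7,interpolation=cv2.INTER_CUBIC)
b=cv2.resize(S["pixels"][265:325,275:335,::-1],(350,350),interpolation=cv2.INTER_CUBIC)
cv2.imwrite("pics/crop.png",np.hstack([a,b]))
E
```

```text
270 178 [0.648 0.163 0.112]
300 179 [0.641 0.07  0.118]
312 179 [0.642 0.033 0.109]
320 178 [0.644 0.008 0.11 ]
324 180 [ 0.637 -0.004  0.11 ]
326 180 [ 0.637 -0.01   0.107]
328 203 [ 0.575 -0.015  0.038]
330 181 [ 0.634 -0.022  0.107]
340 178 [ 0.642 -0.054  0.111]
360 180 [ 0.633 -0.115  0.112]
380 187 [ 0.398 -0.007  1.265]
605
[0.03704991 0.63686316] 1.264601584341125
top [543  81  97   9 501] [600.2  85. ] [ 0.9526 -0.951   0.026 ]
top [416  85 120   5 135] [474.7  86.9] [ 0.9616 -0.5277  0.026 ]
top [316  89  88   4  98] [359.7  90.9] [ 0.9616 -0.1354  0.026 ]
top [238  92  77   4  85] [276.7  93.8] [0.9615 0.1496 0.026 ]
top [142  96  84   3  91] [183.2  97. ] [0.9617 0.4724 0.026 ]
top [  0  99 141  10 557] [ 48.  103.9] [0.9535 0.9423 0.026 ]
top [ 576  166   64   34 1242] [609.7 177.9] [ 0.631  -0.9393  0.026 ]
top [384 237  27  25 317] [396.7 249.3] [ 0.4196 -0.2308  0.026 ]
top [ 585  237   55   96 1340] [627.  274.5] [ 0.3194 -0.9512  0.026 ]
side [302  14  43  33 348] [325.6  27.2] [0.8467 0.9716 0.026 ]
side [246  24  20  14 198] [256.4  30.3] [0.5696 1.0371 0.026 ]
side [217  30  17  14 187] [224.1  36.4] [0.4348 1.0299 0.026 ]
side [  0  62  31  17 392] [14.2 70.1] [-0.3533  1.0321  0.026 ]
side [289 285  38  34 562] [307.8 302.2] [ 0.4187 -0.2483  0.026 ]
```

View pics/crop.png

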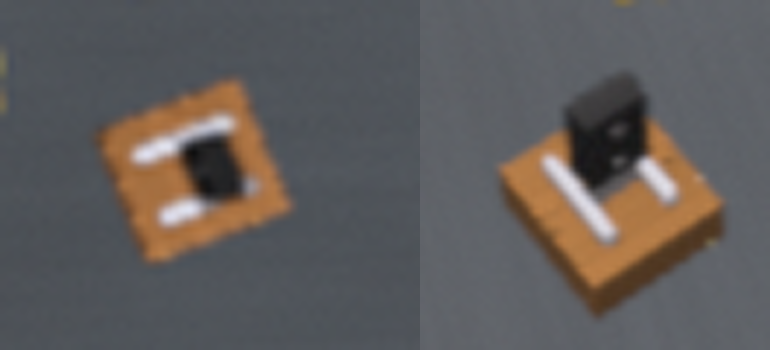

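The crop confirms it: a black grip between white rods in the wooden block, yawed about 19°. The pipe axis needs a cleaner fit, and I'll work out the first move.

```bash
python3 - <<'E'
from h import *
T=dict(np.load("top0.npz")); P=cloud(T)
print(ray(T,398,249.3,.026))
a=[]
for u in list(range(262,287))+list(range(306,322))+list(range(331,340))+list(range(362,386)):
    col=P[166:200,u]; col=col[(col[:,2]>.085)&(col[:,2]<.125)]
    if len(col)>8: a.append(((col[:,0].min()+col[:,0].max())/2,col[:,1].mean()))
a=np.array(a); f=cv2.fitLine(a[:,::-1].astype(np.float32),cv2.DIST_HUBER,0,.001,.001).ravel(); print(len(a),f, np.degrees(np.arctan2(f[1],f[0])))
print("gap?",ray(T,327,180,.108))
c=cap("wrist"); save(c,"w0.png"); print(c["mount"].round(3),c["fx"])
print(toTool([.42,-.237,.25]))
E
```

```text
[ 0.41943707 -0.23510403  0.026     ]
74 [0.9994492  0.03318523 0.00175894 0.6418029 ] 1.9017229
gap? [ 0.63717925 -0.01328258  0.108     ]
[[ 0.    -0.967 -0.255  0.066]
 [ 1.     0.001 -0.001 -0.001]
 [ 0.001 -0.255  0.967 -0.132]
 [ 0.     0.     0.     1.   ]] 356.78008895265305
[ 0.27317815 -0.12743198  0.00248099]
```

>>> carry_out([
  [0.055,-0.025,0.006,3,1],
  [0.11,-0.05,0.012,6.6,1],
  [0.164,-0.076,0.02,6.6,1],
  [0.22,-0.102,0.03,6.6,1],
  [0.273,-0.127,0.03,6.6,1],
  [0.273,-0.127,0.03,6.6,1],
  [0.273,-0.127,0.03,6.6,1],
])

```text
time_s: 1.02
eef_pos: [0.4198, -0.2378, 0.2224]
orientation: [0.986, 0.169, -0.0, -0.0]
force: [-0.2, -0.7, -0.1]
grip_width: 1.001
```

```bash
python3 - <<'E'
from h import *
c=cap("wrist"); save(c,"w1.png"); np.savez("w1.npz",**c)
s=r.sense(); print(s["eef_pos"],s["orientation"],s["joints"].round(2))
h=cv2.cvtColor(c["pixels"],cv2.COLOR_RGB2HSV)
m=cv2.inRange(h,(5,90,40),(18,240,220)); m=cv2.morphologyEx(m,cv2.MORPH_CLOSE,np.ones((25,25)))
k,l,st,ce=cv2.connectedComponentsWithStats(m); i=1+st[1:,4].argmax(); print(st[i],ce[i])
for (u,v) in cv2.boxPoints(cv2.minAreaRect(np.argwhere(l==i)[:,::-1].astype(np.float32))): print(u,v,ray(c,u,v,.026).round(4))
E
```

```text
[ 0.41949842 -0.23828235  0.22240371] [ 9.85705417e-01  1.68477284e-01 -2.01621749e-04 -4.41043242e-04] [-0.76  0.25  1.67  0.    1.23  0.47]
[ 277  137   74   70 4390] [316.70296128 174.41799544]
277.0 137.0 [ 0.4409 -0.189   0.026 ]
350.0 137.0 [ 0.4631 -0.2518  0.026 ]
350.0 206.0 [ 0.4019 -0.2751  0.026 ]
277.0 206.0 [ 0.3785 -0.2091  0.026 ]
```

View pics/w1.png

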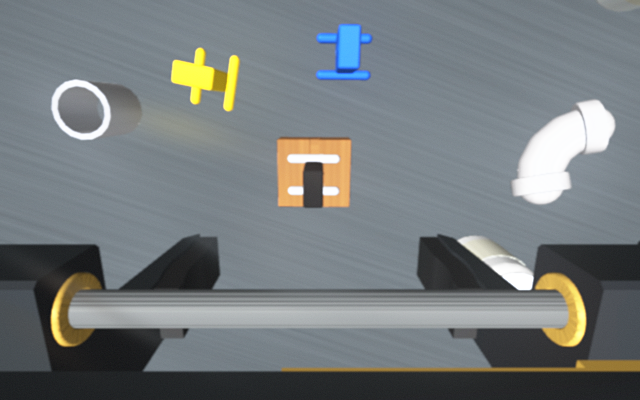

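Wrist view: block at (277–350, 137–206) is square with the tool, with rods at rows 158 and 190 and the black grip at u≈313. The can and elbow are well clear.

```bash
python3 - <<'E'
from h import *
c=dict(np.load("w1.npz"))
for z,u,v in((.034,313.5,174.5),(.026,313.5,171.5)): p=ray(c,u,v,z); print(p,toTool([p[0],p[1],.063]))
# black top
P=cloud(c); Q=P[150:215,295:332].reshape(-1,3); Q=Q[(Q[:,2]>.08)&(Q[:,2]<.1)]; print(len(Q),(Q.min(0)+Q.max(0))/2,toTool(Q.mean(0)))
E
```

```text
[ 0.42071219 -0.23149792  0.034     ] [ 0.00343791 -0.00584672  0.15940841]
[ 0.42188544 -0.23096855  0.026     ] [ 0.00472038 -0.00595635  0.1594082 ]
827 [ 0.42071758 -0.23199432  0.08612423] [ 0.0041471  -0.00546831  0.13287379]
```

>>> carry_out([
  [0.004,-0.006,0.05,0,0.2],
  [0.004,-0.006,0.1,0,0],
  [0.004,-0.006,0.135,0,0],
  [0.004,-0.006,0.159,0,0],
  [0.004,-0.006,0.159,0,0],
  [0.004,-0.006,0.159,0,-1],
  [0.004,-0.006,0.159,0,-1],
  [0.004,-0.006,0.159,0,-1],
  [0.004,-0.006,0.159,0,-1],
  [0.004,-0.006,0.159,0,-1],
  [0.004,-0.006,0.159,0,-1],
], squeeze=25)

```text
time_s: 2.45
eef_pos: [0.4215, -0.2315, 0.064]
orientation: [0.986, 0.169, 0.0, 0.0]
force: [-1.1, -0.6, 6.5]
grip_width: 0.182
```

>>> carry_out([
  [0,0,-0.03,0,-1],
  [0,0,-0.08,0,-1],
  [0,0,-0.13,0,-1],
  [0,0,-0.16,0,-1],
  [0.05,-0.03,-0.16,5,-1],
  [0.1,-0.06,-0.16,11,-1],
  [0.15,-0.09,-0.16,17,-1],
  [0.2,-0.12,-0.16,21.3,-1],
  [0.238,-0.147,-0.16,21.3,-1],
  [0.238,-0.147,-0.16,21.3,-1],
  [0.238,-0.147,-0.16,21.3,-1],
  [0.238,-0.147,-0.16,21.3,-1],
])

```text
time_s: 3.95
eef_pos: [0.5966, -0.0147, 0.2242]
orientation: [1.0, -0.017, 0.0, 0.0]
force: [0.8, -0.0, -2.2]
grip_width: 0.184
```

```bash
python3 - <<'E'
from h import *
c=cap("wrist"); save(c,"w2.png"); np.savez("w2.npz",**c)
s=r.sense(); print(s["eef_pos"],s["orientation"],s["joints"].round(2),s["grip_width"])
P=cloud(c)
for v in range(60,300,20): print(v,P[v,[100,180,250,310,360,420,500]][:,[0,2]].round(3).tolist())
E
```

```text
[ 0.59672132 -0.01470028  0.22422273] [ 9.99851041e-01 -1.72582590e-02  1.73212181e-04  1.37974264e-04] [-0.22  0.49  1.31 -0.    1.34  1.38] 0.1770547536445441
60 [[0.704, 0.03], [0.702, 0.029], [0.699, 0.039], [0.698, 0.031], [0.697, 0.03], [0.69, 0.085], [0.696, 0.0]]
80 [[0.688, 0.032], [0.686, 0.029], [0.683, 0.043], [0.682, 0.03], [0.681, 0.03], [0.676, 0.085], [0.678, -0.001]]
100 [[0.67, 0.098], [0.668, 0.097], [0.666, 0.096], [0.665, 0.092], [0.663, 0.098], [0.662, 0.107], [0.66, 0.097]]
120 [[0.656, 0.107], [0.655, 0.114], [0.653, 0.107], [0.651, 0.105], [0.65, 0.106], [0.649, 0.115], [0.647, 0.107]]
140 [[0.643, 0.109], [0.642, 0.115], [0.639, 0.108], [0.638, 0.106], [0.637, 0.108], [0.636, 0.115], [0.633, 0.108]]
160 [[0.628, 0.102], [0.626, 0.101], [0.625, 0.103], [0.623, 0.099], [0.622, 0.102], [0.622, 0.111], [0.618, 0.102]]
180 [[0.6, 0.031], [0.597, 0.03], [0.602, 0.066], [0.593, 0.031], [0.592, 0.03], [0.604, 0.096], [0.58, 0.001]]
200 [[0.581, 0.033], [0.578, 0.031], [0.586, 0.07], [0.574, 0.03], [0.572, 0.031], [0.592, 0.107], [0.559, 0.002]]
220 [[0.552, 0.002], [0.549, 0.001], [0.57, 0.074], [0.608, 0.194], [0.607, 0.193], [0.578, 0.111], [0.537, 0.0]]
240 [[0.529, -0.0], [0.526, 0.0], [0.524, 0.001], [0.61, 0.224], [0.607, 0.218], [0.517, -0.0], [0.515, 0.001]]
260 [[0.507, 0.001], [0.632, 0.29], [0.629, 0.283], [0.611, 0.245], [0.606, 0.235], [0.63, 0.289], [0.63, 0.289]]
280 [[0.483, 0.001], [0.632, 0.299], [0.627, 0.289], [0.606, 0.25], [0.606, 0.25], [0.63, 0.298], [0.63, 0.297]]
```

View pics/w2.png

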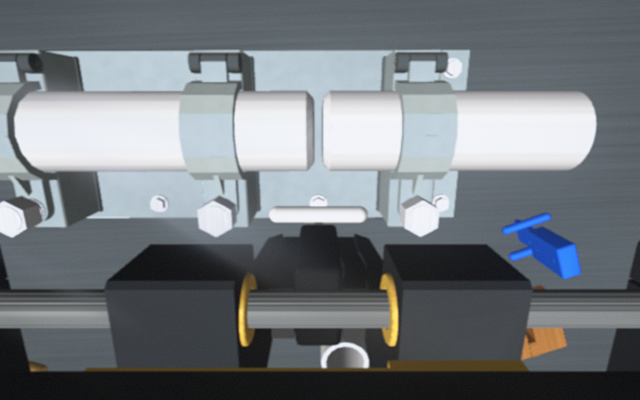

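Wrist view: gap at u≈318, v≈130, held gauge's rod at (270–367, 214), and bolt heads at (217,216) and (420,216). Next I'll measure all of these numerically.

```bash
python3 - <<'E'
from h import *
from scipy.optimize import least_squares
c=dict(np.load("w2.npz")); P=cloud(c)
m=np.zeros((400,640),bool); m[100:165,30:165]=1; m[100:165,245:295]=1; m[100:165,340:390]=1; m[100:165,470:570]=1
Q=P[m]; Q=Q[(Q[:,2]>.08)&(Q[:,2]<.115)]
f=least_squares(lambda p:np.hypot((Q[:,0]-p[0]-p[1]*Q[:,1]),Q[:,2]-p[2])-.03015,[.64,.03,.078],loss="soft_l1",f_scale=.001); print(f.x,f.cost)
g=cv2.cvtColor(c["pixels"],cv2.COLOR_RGB2GRAY)
for v in (120,130,138,144,150): print(v,g[v,300:338].tolist())
for v in (138,144): print(P[v,304:334,2].round(3).tolist())
a,b=f.x[:2]
yaw=-np.degrees(np.arctan(b)); s=r.sense(); tx=R.from_quat(s["orientation"]).apply([1,0,0]); print("jig yaw",yaw,"tool yaw",np.degrees(np.arctan2(tx[1],tx[0])))
# rod of held gauge
rm=P[205:224,262:376]; k=(rm[...,2]>.17); vv,uu=np.nonzero(k); print("rod u",uu.min()+262,uu.max()+262); q=rm[k]; print(q.min(0),q.max(0)); print("rod tool",np.array([toTool(x) for x in (q.min(0),q.max(0))]))
w=(g[205:224,262:376]>190); vv,uu=np.nonzero(w); print(uu.min()+262,uu.max()+262)
for e in ((270.,214.),(366.,214.)): print(ray(c,*e,.194))
for u,v in((217,216),(420,216),(15,217)): print("bolt",ray(c,u,v,.11))
E
```

```text
[0.64188451 0.03222763 0.07844203] 0.00335252314106634
120 [242, 241, 241, 242, 240, 225, 184, 157, 153, 155, 157, 148, 133, 124, 155, 193, 203, 204, 204, 203, 196, 178, 167, 212, 243, 245, 244, 243, 242, 242, 243, 245, 245, 245, 244, 245, 245, 244]
130 [242, 242, 242, 243, 241, 229, 191, 165, 162, 163, 161, 160, 144, 130, 157, 191, 200, 200, 199, 201, 194, 175, 169, 213, 241, 245, 244, 244, 244, 243, 243, 243, 244, 244, 244, 244, 244, 244]
138 [243, 244, 243, 244, 242, 235, 204, 173, 166, 163, 166, 160, 145, 131, 157, 191, 201, 198, 197, 199, 195, 173, 167, 214, 242, 245, 245, 244, 244, 244, 243, 244, 244, 244, 244, 245, 244, 244]
144 [243, 243, 243, 243, 243, 234, 202, 171, 160, 162, 162, 160, 143, 132, 159, 193, 203, 200, 200, 201, 196, 174, 167, 214, 242, 246, 245, 244, 245, 244, 244, 243, 244, 244, 244, 243, 244, 244]
150 [242, 241, 242, 242, 241, 234, 203, 169, 159, 159, 160, 158, 149, 141, 161, 189, 200, 199, 201, 200, 194, 177, 170, 208, 238, 241, 241, 241, 242, 242, 243, 244, 245, 245, 244, 244, 244, 245]
[0.108, 0.108, 0.107, 0.108, 0.107, 0.107, 0.106, 0.106, 0.103, 0.103, 0.078, 0.03, 0.029, 0.031, 0.032, 0.03, 0.031, 0.03, 0.031, 0.102, 0.104, 0.105, 0.104, 0.106, 0.106, 0.107, 0.108, 0.109, 0.108, 0.108]
[0.108, 0.108, 0.107, 0.108, 0.106, 0.105, 0.104, 0.105, 0.103, 0.103, 0.078, 0.031, 0.031, 0.031, 0.031, 0.03, 0.03, 0.03, 0.03, 0.101, 0.103, 0.103, 0.105, 0.105, 0.105, 0.107, 0.107, 0.108, 0.108, 0.108]
jig yaw -1.8458681800217593 tool yaw -1.9777463279209295
rod u 270 372
[ 0.60564793 -0.03748806  0.18933164] [0.66214471 0.0095242  0.35662482]
rod tool [[ 0.00969547  0.02245672  0.03490056]
 [ 0.06459489 -0.02643217 -0.13238656]]
262 375
[0.61187603 0.00907774 0.194     ]
[ 0.61032173 -0.03671273  0.194     ]
bolt [0.58569897 0.06032617 0.11      ]
bolt [ 0.58070731 -0.08673605  0.11      ]
bolt [0.58991259 0.20689408 0.11      ]
```

```bash
python3 - <<'E'
from h import *
c=dict(np.load("w2.npz")); print(c["cx"],c["cy"])
g=ray(c,318.2,140,.105); rod=(ray(c,269.5,214,.194)+ray(c,366.5,214,.194))/2
gt=toTool([.64188+.0322*g[1],g[1],.108]); print(g,rod,gt,toTool(rod),(gt-toTool(rod)))
s=r.sense();print(s["force"],s["eef_pos"])
E
```

```text
318.0126465382454 197.5524948645487
[ 0.63733644 -0.01482779  0.105     ] [ 0.61109888 -0.01381748  0.194     ] [ 0.0446182  -0.00144595  0.11623802] [ 0.01432792 -0.00138662  0.03022739] [ 3.02902808e-02 -5.93263717e-05  8.60106284e-02]
[-0.17852474  0.2149415  -2.24168165] [ 0.59672132 -0.01470028  0.22422273]
```

>>> carry_out([
  [0.022,0,0,0,-1],
  [0.0453,0,0,0,-1],
  [0.0453,0,0,0,-1],
  [0.0453,0,0.03,0,-1],
  [0.0453,0,0.055,0,-1],
  [0.0453,0,0.062,0,-1],
  [0.0453,0,0.068,0,-1],
  [0.0453,0,0.073,0,-1],
  [0.0453,0,0.078,0,-1],
  [0.0453,0,0.08,0,-1],
  [0.0453,0,0.08,0,-1],
])

```text
time_s: 5.38
eef_pos: [0.642, -0.0163, 0.1442]
orientation: [1.0, -0.017, 0.0, 0.0]
force: [0.6, 0.3, -1.3]
grip_width: 0.178
```

>>> carry_out([
  [0,0,0.001,0,-1],
  [0,0,0.002,0,-1],
  [0,0,0.003,0,-1],
  [0,0,0.003,0,-1],
])

```text
time_s: 5.88
eef_pos: [0.6426, -0.0164, 0.1428]
orientation: [1.0, -0.017, 0.001, 0.0]
force: [-1.8, 0.3, 7.5]
grip_width: 0.182
```

>>> carry_out([
  [0,0,0.001,0,-0.3],
  [0,0,0.001,0,0],
  [0,0,0.001,0,0],
  [0,0,0.001,0,0],
  [0,0,0.001,0,0],
  [0,0,-0.03,0,0],
  [0,0,-0.08,0,0],
  [-0.05,0,-0.1,0,0],
  [-0.06,0,-0.1,0,0],
  [-0.06,0,-0.1,0,0],
])

```text
time_s: 7.12
eef_pos: [0.5823, -0.0143, 0.2425]
orientation: [1.0, -0.017, 0.001, 0.0]
force: [0.5, -0.6, -0.3]
grip_width: 0.498
```

```bash
python3 - <<'E'
from h import *
c=cap("wrist"); save(c,"w3.png"); np.savez("w3.npz",**c)
s=r.sense(); print(s["eef_pos"],s["orientation"],s["grip_width"],s["force"])
E
```

```text
[ 0.58272174 -0.01432993  0.24201442] [ 9.99849393e-01 -1.73083489e-02  1.22936806e-03  3.16986033e-04] 0.5007359151861014 [ 0.43873051 -0.81437794 -1.0724158 ]
```

View pics/w3.png

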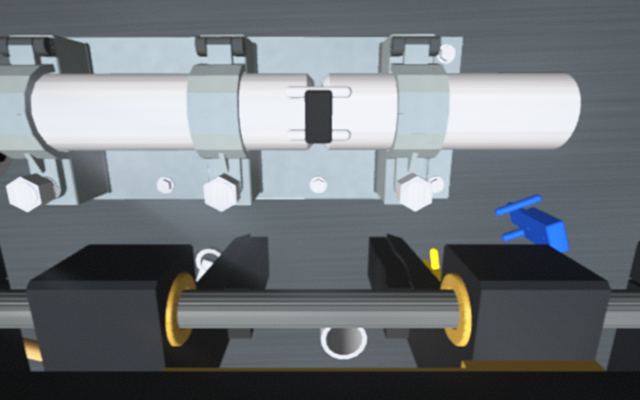

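Gauge is upright in the gap at (318,116), with both rods lying across the pipes. Bolt heads are at (29,194), (221,193) and (414,192). Next I tap bolt 1 with closed fingers.

>>> carry_out([
  [0,-0.05,0,0,-1],
  [-0.001,-0.11,0,0,-1],
  [-0.002,-0.17,0,0,-1],
  [-0.002,-0.226,0,0,-1],
  [-0.002,-0.226,0.05,0,-1],
  [-0.002,-0.226,0.1,0,-1],
  [-0.002,-0.226,0.11,0,-1],
])

```text
time_s: 8.05
eef_pos: [0.5878, 0.2115, 0.1279]
orientation: [1.0, -0.017, -0.002, 0.001]
force: [0.7, -0.5, 0.4]
grip_width: 0.003
```

>>> carry_out([
  [0,0,0.003,0,-1],
  [0,0,0.006,0,-1],
  [0,0,0.009,0,-1],
  [0,0,0.011,0,-1],
  [0,0,0.011,0,-1],
])

```text
time_s: 8.68
eef_pos: [0.5886, 0.2115, 0.1184]
orientation: [1.0, -0.017, -0.001, 0.001]
force: [-0.5, -0.5, 7.1]
grip_width: 0.006
```

Bolt 1 sank to TCP z 0.118 (solid contact was expected near 0.124) at 7 N, so it looks loose. I'll compare with the other two.

>>> carry_out([
  [0,0,-0.02,0,-1],
  [0,0,-0.07,0,-1],
  [0,0.05,-0.08,0,-1],
  [0,0.1,-0.08,0,-1],
  [0,0.15,-0.08,0,-1],
  [0,0.15,-0.08,0,-1],
  [0,0.15,-0.04,0,-1],
  [0,0.15,-0.013,0,-1],
  [0,0.15,-0.013,0,-1],
])

```text
time_s: 9.8
eef_pos: [0.5826, 0.0626, 0.1301]
orientation: [1.0, -0.017, -0.002, 0.0]
force: [0.3, 0.4, 0.1]
grip_width: 0.006
```

>>> carry_out([
  [0,0,0.003,0,-1],
  [0,0,0.006,0,-1],
  [0,0,0.009,0,-1],
  [0,0,0.0105,0,-1],
  [0,0,0.0105,0,-1],
])

```text
time_s: 10.42
eef_pos: [0.5832, 0.0629, 0.1242]
orientation: [1.0, -0.017, -0.001, 0.001]
force: [-13.6, 1.6, 31.8]
grip_width: 0.001
```

Bolt 2 is solid: 32 N at z 0.1242. Now bolt 3, pressed a little less.

>>> carry_out([
  [0,0,-0.02,0,-1],
  [0,0,-0.07,0,-1],
  [0,0.05,-0.08,0,-1],
  [0,0.1,-0.08,0,-1],
  [0,0.15,-0.08,0,-1],
  [0,0.15,-0.08,0,-1],
  [0,0.15,-0.04,0,-1],
  [0,0.15,-0.008,0,-1],
  [0,0.15,-0.008,0,-1],
])

```text
time_s: 11.55
eef_pos: [0.5775, -0.0857, 0.131]
orientation: [1.0, -0.016, -0.002, -0.0]
force: [-0.5, -0.2, 0.3]
grip_width: 0.005
```

>>> carry_out([
  [0,0,0.003,0,-1],
  [0,0,0.006,0,-1],
  [0,0,0.0085,0,-1],
  [0,0,0.01,0,-1],
  [0,0,0.01,0,-1],
])

```text
time_s: 12.18
eef_pos: [0.578, -0.0856, 0.1243]
orientation: [1.0, -0.016, -0.001, 0.0]
force: [-7.9, 3.2, 23.2]
grip_width: 0.004
```

Bolt 3 is solid too (23 N at 0.1243), so bolt 1 is the loose one. I'll go above it with the jaws half open and look.

>>> carry_out([
  [0,0,-0.02,0,-1],
  [0,0,-0.06,0,-1],
  [0,-0.05,-0.09,0,-1],
  [0,-0.11,-0.09,0,-0.3],
  [0,-0.17,-0.09,0,0],
  [0,-0.23,-0.09,0,0],
  [0,-0.28,-0.09,0,0],
  [0,-0.297,-0.09,0,0],
  [0,-0.297,-0.09,0,0],
  [0,-0.297,-0.09,0,0],
])

```text
time_s: 13.42
eef_pos: [0.588, 0.2097, 0.2142]
orientation: [1.0, -0.017, -0.001, 0.0]
force: [0.2, 0.0, 0.2]
grip_width: 0.503
```

```bash
python3 - <<'E'
from h import *
c=cap("wrist"); save(c,"w4.png"); np.savez("w4.npz",**c)
s=r.sense(); print(s["eef_pos"],s["orientation"],s["grip_width"],s["force"],s["joints"].round(2))
E
```

```text
[0.58803213 0.209641   0.21426705] [ 9.99854194e-01 -1.70499369e-02 -8.39034636e-04  4.31931097e-04] 0.4990315303497493 [-1.16993329  0.06120787  0.78232999] [ 0.16  0.56  1.23 -0.    1.35  1.76]
```

View pics/w4.png

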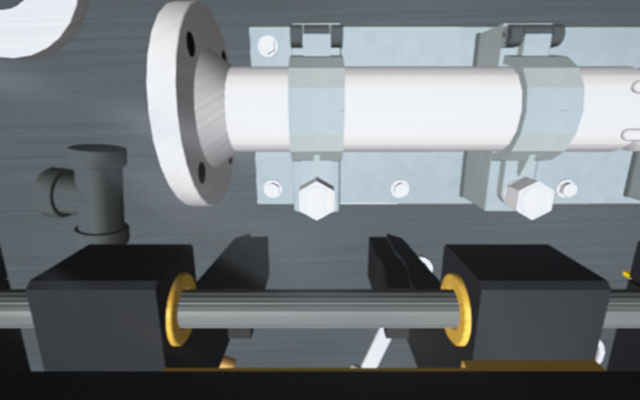

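Wrist view: bolt 1's head is at (317,200), centred between the fingers at (268…370). I'll descend and grip across the flats.

>>> carry_out([
  [0.001,0,0.05,0,0],
  [0.001,0,0.09,0,0],
  [0.001,0,0.108,0,0],
  [0.001,0,0.116,0,0],
  [0.001,0,0.116,0,-1],
  [0.001,0,0.116,0,-1],
  [0.001,0,0.116,0,-1],
  [0.001,0,0.116,0,-1],
  [0.001,0,0.116,0,-1],
], squeeze=25)

```text
time_s: 14.6
eef_pos: [0.5895, 0.2106, 0.0996]
orientation: [1.0, -0.017, 0.001, -0.001]
force: [0.2, 5.2, 2.0]
grip_width: 0.265
```

>>> carry_out([
  [0.0029,-0.0008,-0.0109,0,-1],
  [0.007,-0.0008,-0.0214,0,-1],
  [0.012,-0.0008,-0.0314,0,-1],
  [0.018,-0.0008,-0.041,0,-1],
  [0.025,-0.0008,-0.05,0,-1],
  [0.025,-0.0008,-0.05,0,-1],
  [0.025,-0.0008,-0.05,0,-1],
])

```text
time_s: 15.48
eef_pos: [0.6142, 0.21, 0.1501]
orientation: [1.0, -0.017, 0.0, -0.0]
force: [-4.0, -5.7, -0.7]
grip_width: 0.269
```

>>> carry_out([
  [0.0078,0.0004,-0.008,0,-1],
  [0.0163,0.0004,-0.0154,0,-1],
  [0.0256,0.0004,-0.0218,0,-1],
  [0.0275,0.0004,-0.023,0,-1],
  [0.0275,0.0004,-0.023,0,-1],
])

```text
time_s: 16.1
eef_pos: [0.6414, 0.209, 0.1734]
orientation: [1.0, -0.017, 0.0, -0.0]
force: [-2.2, 0.9, 1.5]
grip_width: 0.271
```

```bash
python3 - <<'E'
from h import *
c=cap("side"); np.savez("s5.npz",**c); s=r.sense(); print(s["eef_pos"],s["grip_width"],s["force"])
w=cap("wrist"); 
a=cv2.resize(c["pixels"][60:260,200:420,::-1],None,fx=1.8,fy=1.8,interpolation=cv2.INTER_CUBIC)
b=cv2.resize(w["pixels"][:,:,::-1],(396,248)); a=a[:,:396]
cv2.imwrite("pics/s5.png",np.vstack([a[:350],b]))
E
```

```text
[0.64132142 0.20897426 0.17340004] 0.27009436106575785 [-3.26329438  0.65187154  1.52396326]
```

View pics/s5.png

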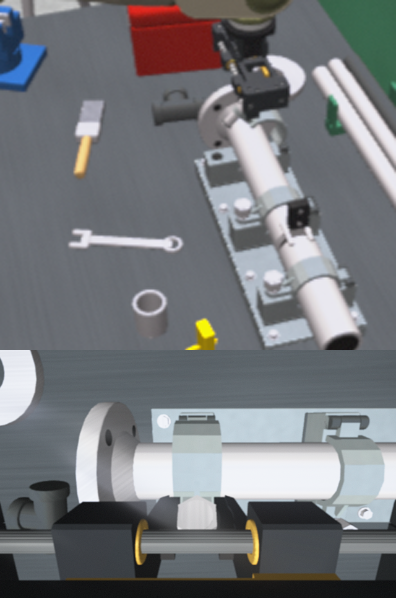

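The cap is open: the head sits between the fingers, and TCP travel of 52 mm forward and 74 mm up matches about 0.82 rad. The gauge is still in the gap. The check asks for finger contact with the cap itself, so I'll slide the fingers lightly along the head towards the hinge until the tips also bear on the cap's ring.

>>> carry_out([
  [0.001,0,0.0015,0,-1],
  [0.002,0,0.0035,0,-1],
  [0.003,0,0.005,0,-1],
  [0.004,0,0.007,0,-1],
  [0.004,0,0.007,0,-1],
], squeeze=12)

```text
time_s: 16.82
eef_pos: [0.6453, 0.2089, 0.1693]
orientation: [1.0, -0.017, 0.001, -0.0]
force: [-10.4, -2.5, 14.5]
grip_width: 0.265
```

```bash
python3 - <<'E'
from h import *
w=cap("wrist"); np.savez("w6.npz",**w); P=cloud(w)
s=r.sense(); print(s["eef_pos"],s["grip_width"],s["force"])
# ring top profile along column through ring (left part u~292, right ~345)
for u in (290,300,318,335,345): 
    col=P[100:290:8,u]; print(u,[(round(a,3),round(b,3)) for a,b in col[:,[0,2]]])
E
```

```text
[0.64530272 0.20891671 0.16928453] 0.2686284739118103 [-10.62611367  -2.03601483  15.60654882]
290 [(np.float64(0.714), np.float64(0.031)), (np.float64(0.708), np.float64(0.03)), (np.float64(0.704), np.float64(0.084)), (np.float64(0.701), np.float64(0.119)), (np.float64(0.698), np.float64(0.132)), (np.float64(0.695), np.float64(0.137)), (np.float64(0.692), np.float64(0.141)), (np.float64(0.688), np.float64(0.143)), (np.float64(0.685), np.float64(0.145)), (np.float64(0.682), np.float64(0.149)), (np.float64(0.679), np.float64(0.15)), (np.float64(0.676), np.float64(0.15)), (np.float64(0.672), np.float64(0.151)), (np.float64(0.668), np.float64(0.15)), (np.float64(0.665), np.float64(0.151)), (np.float64(0.661), np.float64(0.152)), (np.float64(0.657), np.float64(0.15)), (np.float64(0.654), np.float64(0.151)), (np.float64(0.655), np.float64(0.165)), (np.float64(0.652), np.float64(0.165)), (np.float64(0.648), np.float64(0.165)), (np.float64(0.65), np.float64(0.176)), (np.float64(0.648), np.float64(0.179)), (np.float64(0.646), np.float64(0.181))]
300 [(np.float64(0.71), np.float64(0.302)), (n
[... 3090 characters left out ...]
1), np.float64(0.141)), (np.float64(0.688), np.float64(0.143)), (np.float64(0.684), np.float64(0.144)), (np.float64(0.681), np.float64(0.148)), (np.float64(0.678), np.float64(0.148)), (np.float64(0.675), np.float64(0.151)), (np.float64(0.671), np.float64(0.151)), (np.float64(0.668), np.float64(0.151)), (np.float64(0.664), np.float64(0.151)), (np.float64(0.661), np.float64(0.153)), (np.float64(0.656), np.float64(0.151)), (np.float64(0.652), np.float64(0.15)), (np.float64(0.648), np.float64(0.149)), (np.float64(0.642), np.float64(0.144)), (np.float64(0.607), np.float64(0.076)), (np.float64(0.65), np.float64(0.177)), (np.float64(0.648), np.float64(0.18)), (np.float64(0.646), np.float64(0.183))]
```

The cap is still at about 0.83 rad (ring top z 0.152). The tips are about 5 mm above the ring, so I'll continue a little further.

>>> carry_out([
  [0.001,0,0.004,0,-1],
  [0.0015,0,0.006,0,-1],
  [0.0025,0,0.008,0,-1],
  [0.003,0,0.0095,0,-1],
  [0.003,0,0.0095,0,-1],
])

```text
time_s: 17.5
eef_pos: [0.648, 0.2089, 0.1638]
orientation: [1.0, -0.016, 0.002, -0.0]
force: [-16.0, -3.4, 22.4]
grip_width: 0.258
```

```bash
python3 - <<'E'
from h import *
w=cap("wrist"); save(w,"w7.png"); P=cloud(w)
s=r.sense(); print(s["eef_pos"],s["grip_width"],s["force"])
for u in (290,345): print([tuple(map(float,x)) for x in P[180:262:8,u][:,[0,2]].round(3)])
E
```

```text
[0.64805946 0.20887912 0.16375417] 0.26010066261435066 [-15.79119805  -3.3390487   21.8465588 ]
[(0.682, 0.146), (0.679, 0.148), (0.676, 0.15), (0.673, 0.151), (0.669, 0.151), (0.665, 0.15), (0.662, 0.151), (0.658, 0.15), (0.658, 0.159), (0.657, 0.164), (0.653, 0.164)]
[(0.681, 0.146), (0.679, 0.15), (0.675, 0.149), (0.672, 0.15), (0.668, 0.15), (0.665, 0.152), (0.662, 0.152), (0.657, 0.15), (0.654, 0.152), (0.651, 0.154), (0.648, 0.155)]
```

>>> carry_out([
  [0.002,0,0.005,0,-1],
  [0.0025,0,0.0065,0,-1],
  [0.0025,0,0.0065,0,-1],
  [0.0025,0,0.0065,0,-1],
])

```text
time_s: 18.05
eef_pos: [0.6503, 0.2089, 0.1647]
orientation: [1.0, -0.016, 0.005, -0.0]
force: [-25.7, -5.6, 40.7]
grip_width: 0.261
```

```bash
python3 - <<'E'
from h import *
w=cap("wrist"); save(w,"w8.png"); P=cloud(w); np.savez("w8.npz",**w)
s=r.sense(); print(s["eef_pos"],s["grip_width"],s["force"],abs(s["qd"]).max())
for u in (290,345): print([tuple(map(float,x)) for x in P[180:262:8,u][:,[0,2]].round(3)])
print(P[150:240,285:350,2][P[150:240,285:350,2]<.158].max())
E
```

```text
[0.65030541 0.20884656 0.16463616] 0.25721769758789415 [-26.15462565  -5.25745348  40.50909549] 0.0005544423580232246
[(0.684, 0.147), (0.681, 0.149), (0.678, 0.15), (0.675, 0.151), (0.671, 0.151), (0.668, 0.153), (0.665, 0.153), (0.661, 0.152), (0.66, 0.16), (0.659, 0.165), (0.655, 0.165)]
[(0.684, 0.146), (0.681, 0.149), (0.678, 0.151), (0.674, 0.151), (0.671, 0.152), (0.667, 0.151), (0.663, 0.151), (0.66, 0.152), (0.657, 0.153), (0.653, 0.153), (0.65, 0.154)]
0.1549765960752573
```

View pics/w8.png

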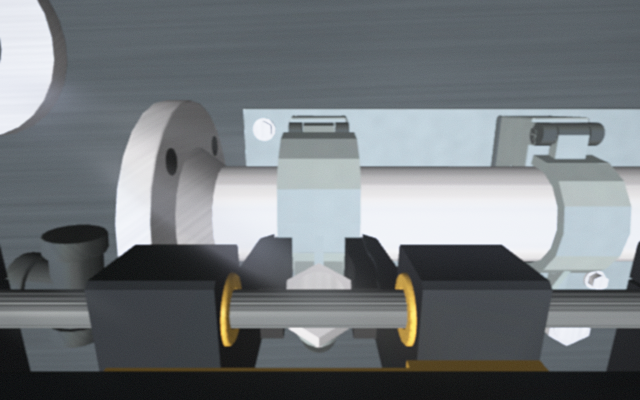

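The fingertips now rest beside the bolt head at (265–375, 240) and are solidly stopped on the cap's ring (z no longer drops, force up). The cap is at about 0.85 rad and still. One last check on the gauge.

```bash
python3 - <<'E'
from h import *
c=cap("side"); s=r.sense(); print(s["eef_pos"],s["force"],s["time_s"])
cv2.imwrite("pics/s9.png",cv2.resize(c["pixels"][80:260,260:420,::-1],None,fx=3.3,fy=3.3,interpolation=cv2.INTER_CUBIC))
E
```

```text
[0.65031876 0.20883613 0.16465221] [-26.09985476  -6.06128707  39.3861997 ] 18.15
```

View pics/s9.png

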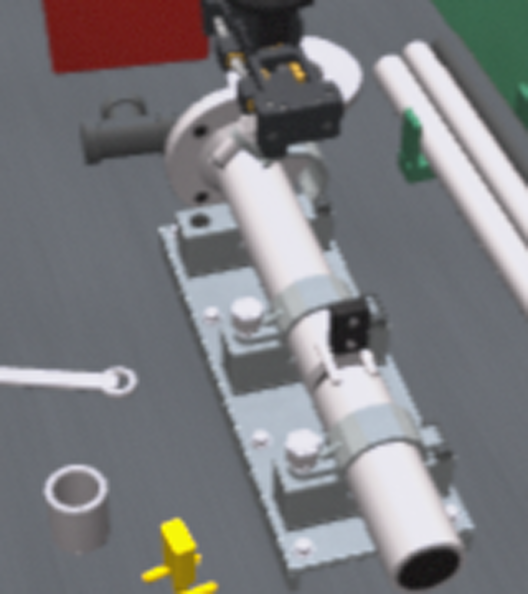

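The gauge stands upright in the gap at (350,330). Clamp 1 is open with its bolt clear of the bare post at (200,220), and caps 2 and 3 are shut. Handing in.

```bash
python3 -c "
from bench import r
print(r.job_done()); s=r.sense(); print(s['eef_pos'],s['force'])"
```

```text
the job is handed in; nothing more can be done
None
the job is handed in; nothing more can be done
```

The gauge is in the weld gap and let go, and the job was handed in at about 18 s with the fingers holding cap 1 open. No verdict was reported.

- **Gauge:** I pushed it down to a firm stop. The tool height there was 0.1428 m, against 0.1425 m expected for a seated gauge. The last side picture shows it upright in the gap.
- **Taps:** Bolt 1, nearest the flange, sank about 6 mm at 7 N. Bolts 2 and 3 stood solid at 32 N and 23 N, so bolt 1 is the one with the stripped thread.
- **Cap:** I lifted cap 1 by its bolt head to about 0.85 rad, worked out from its ring top at z ≈ 0.152 m. I then slid the fingers until their tips pressed on the ring, so that they touch the cap as well as the bolt.

The last checks showed the arm still, caps 2 and 3 shut, and the bystanders visible in that picture where they were.

Three things are less certain:
- I inferred the contact on the ring from the force rising and the tips stopping, not from a direct reading.
- The final push is fairly high, about 47 N in all at the wrist. It should act through the fingers, not the gripper's body.
- I did not check the positions of the bystanders outside the last pictures.

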